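# Free the ratchet and close the clamp press on the phone

### The arm

A 7-joint arm with a two-finger parallel gripper is mounted at the origin on the work surface. World frame = base frame: x ahead of the robot, y to its left, z up, the work surface at z = 0. Lengths are in m, angles in rad, forces in N, time in s.
With the tool pointing down it reaches from about 0.4 to 0.85 m from the base axis. Payload 4.5 kg.
Tool frame: the origin (TCP) lies midway between the tips of the shut fingers; the grasp point (between the pads) lies ctrl.hold_point_z behind it (ctrl.hold_point_z is the distance from the TCP to the grasp point, in m); z points along the fingers, y is the line along which they close (so a half turn about z gives the same grasp; the last joint's range is limited). The gripper opens to 88 mm and grips with 3 to 60 N. Pads are 18 mm wide; open, the fingers measure 123 mm over their backs; the gripper's body (75 mm by 187 mm) begins 45 mm behind the grasp point.
Start: joints at [1.377, 0.689, -0.195, 1.565, 0.157, 0.902, -0.215], TCP at [0.141, -0.609, 0.215] pointing down, gripper open.
Joint ranges: [-3.01, 3.01], [-0.46, 2.08], [-1.47, 1.51], [0.13, 2.56], [-1, 4.14], [0.04, 2.09], [-2.66, 2.66]. Speed limits (rad/s): [2.57, 2.57, 3.14, 3.14, 3.14, 3.14, 3.14].

### API

Orientations are given as a unit quaternion [w, x, y, z].
In Python, from cell import readout, eyes, ticket, ctrl gives the robot as it stands. The module is installed in compiled form; this text tells all that it offers.
- The arm moves only by the shell command python3 -m pendant 'ROWS' [OPENING]. ROWS is JSON, a list that holds one entry, the list of rows, each a list of 4 numbers: the shift along the tool's x, y, z in m, then the turn about the tool's z in rad. A call has exactly 10 rows; each row shifts and turns the commanded pose from where the row before left it, along the tool's axes as they then stand; what a row does not reach is not made up. A row lasts 1/8 s, in which the tool goes at most 62.5 mm and 10.7 degrees, less where a joint would pass 70% of its speed; a pose out of reach is approached as far as the arm can. A call is refused whole if a number of a shift passes 0.0625 or a number of a turn 0.188, either way. A call with a gripper value outside its range is refused whole. OPENING is the gripper command: -1 is fully open, 1 is shut, values between are in proportion, set as the call begins (- or left out, the last holds). The fingers move at their own pace and stop on an object; the grip force is fixed at half the most. Time passes only in rows, so rows that do not move let the fingers close, or fill a call up. It gives the time, the measured TCP pose, the force, the opening and the grip force at its end, in the units of the state.
- readout.read_state(): the state, without advancing time (a new reading comes with each control period).
- eyes.get_image(name): name is "side" or "top"; returns a dict with "frame" (420x560x3 uint8, red, green, blue), "fx", "fy", "cx", "cy" (pixels), "dist_coeffs" ([k1, k2, p1, p2, k3] as OpenCV has them; the pictures are not rectified), "R" (3x3) and "t" (3): a world point X has camera coordinates R X + t. Camera axes: x right, y down, z forward; pixel columns grow to the right and rows downward; lengths in m; the calibration is good to about 2 mm. A picture is of the moment at which its call begins. There is no depth.
- ticket.finish_job(): hands the job in; it is judged then, once.
The state is a dict: "time": time; "joint_positions": joint angles; "qvel": joint speeds; "joint_torque": joint torques, N m; "position": TCP position; "orientation": TCP orientation; "wrist_force": force on the tool from outside, world axes, zero at the start; "torque": the same for the moment, N m; "width": opening from 0.0 (shut) to 1.0 (fully open); "finger_force": force on a finger pad.
Only numpy, scipy, OpenCV 4.12 (cv2) and the standard library are available. Lean on these libraries where they do the work, as an engineer would, in place of code of your own. Each camera call takes 0.05 s, during which the arm holds its last target. There are 200 camera calls.

### The job

Close the clamp press on the phone: press the red thumb tab of the ratchet pawl down to free the arm, then push the black crossbar of the arm down, past its ratchet teeth, until the arm is fully down and its pad presses on the phone. Work it with the fingers only, leave the pawl pressed and the arm down, and do not disturb the phone or the bottle, jar and screwdriver that stand around; let go of everything at the end.

Things in the scene. Friction and masses are not known exactly. Their poses are not given: they have to be found in the camera images.
- press: The clamp press, fixed to the bench: aluminium base plate 290 x 105 x 12 mm, two white hinge cheeks, a white arm. Origin on the bench top directly under the arm's hinge axis; x points along the base from the hinge towards the crossbar (the plate runs from x = -60 to +230 mm), z up, y level, parallel to the hinge axis. The pawl's pivot axis is parallel to y and lies at x = -30 mm, z = 18 mm. The cheeks, 80 mm apart over the outsides, reach 87 mm above the bench.
- hinge (a point): Centre of the arm's hinge axis, 62 mm above the bench; axes as the press.
- clamp_arm (a joint): Angle of the arm in rad. 0 = raised to its upper stop (0.95 rad above level), grows as it is pushed down, 0.95 = level, on its lower stop, fully closed; the pad meets the phone at about 0.90. Starts between 0.02 and 0.18. With the pawl engaged a tooth blocks it at about 0.2 (later teeth at about 0.6 and 1.0). With the pawl free the hinge is stiff: it takes about 5 to 10 N down on the crossbar to move and the arm stays wherever it is left, also against the pad's spring.
- bar (a point): Centre of the black round crossbar (18 mm diameter, 90 mm long, along the press's y) at the end of the arm, 200 mm from the hinge axis. It swings on that arc about the hinge; push it down from above. Axes turn with the arm: x along the arm, away from the hinge.
- pawl (a joint): Angle of the red ratchet pawl in rad. 0 = hooked into the arm's ratchet teeth, grows as its tab is pressed down, 0.35 = stop, fully free; its hook clears the teeth from about 0.15. Starts between 0 and 0.04. It has no spring: a stiff pivot (about 3 N at the tab) keeps it wherever it is left.
- tab (a point): Centre of the top face of the pawl's red thumb tab, a plate 36 x 34 x 6 mm (x, y, z) behind the hinge at press x = -100 mm, 48 mm above the bench when engaged. Pressed fully down it sinks about 26 mm and moves about 6 mm further from the hinge, on an arc about the pawl's pivot. Axes as the press when the pawl is at 0.
- pad: Black rubber pad, 36 mm diameter, on a spring plunger under the arm, 120 mm from the hinge axis. Origin on the arm's centre line above the pad. The spring gives with about 3 to 6 N, by 5 mm when the arm is fully down.
- phone: Black phone 146 x 70 x 8.5 mm lying loose, screen up, between low blue corner stops on the press's base, centred at press x = 120 mm; origin at the centre of its underside, 15 mm above the bench; x along its length.
- bottle: Yellow bottle with a red cap, 40 mm diameter, 110 mm tall, standing loose beside the press. Origin at the centre of its underside.
- jar: Small white jar with a green lid, 44 mm diameter, 35 mm tall, standing loose beside the press. Origin at the centre of its underside.
- screwdriver: Screwdriver with a blue handle, 150 mm long, lying loose beside the press. Origin at its middle, on the bench; x along it towards the tip.
Mind the look-alikes: they are no part of the job. Several things have the shape of the bottle; the one meant has the colours described above.

How it is judged:
By the outcome, as a careful person would: the job done as asked, in the order asked, and still so for the second after the job is handed in, with the robot touching nothing.
It also fails if it takes over 53 s, if anything falls off the work surface, if the arm or the gripper's body presses on something with over 40 N, if the wrist force passes 120 N, or if a joint passes its speed limit or range.

## Working session

There is one attempt and no reset: what is moved stays moved. The work goes in short steps, Python scripts to look and compute and a shell command to move; the robot and the scene stay as the last step left them, time stands still between calls to the robot, and variables do not carry over. Pictures are saved under pics/ and viewed, at most 10 in all, crops included, and the job is handed in when it is done.

```bash
mkdir -p pics; python3 - <<'E'
from cell import readout, eyes, ctrl
import cv2, json, numpy as np
print(readout.read_state(), ctrl.hold_point_z)
for n in("side","top"):
    d=eyes.get_image(n); f=d.pop("frame"); cv2.imwrite(f"pics/{n}0.png",cv2.resize(f[:,:,::-1],(800,600),interpolation=cv2.INTER_CUBIC))
    json.dump({k:np.array(v).tolist() for k,v in d.items()},open(n+".json","w")); print(n,d)
E
```

```text
{'time': 0.0, 'joint_positions': array([ 1.37680961,  0.68999537, -0.1945037 ,  1.56632401,  0.15728749,
        0.90246755, -0.21510729]), 'qvel': array([-0.00030477,  0.0009016 ,  0.00100909,  0.00066529,  0.00063916,
       -0.00044293,  0.00083999]), 'joint_torque': array([ 3.75603095e-04, -5.27566946e+01, -1.26753263e+00, -1.53427291e+01,
       -5.28158667e-02,  6.41698076e-03,  1.86257716e-04]), 'position': array([ 0.14093889, -0.60822618,  0.21440802]), 'orientation': array([-8.87735876e-04,  9.93517404e-01,  1.13676526e-01, -1.62717204e-04]), 'wrist_force': array([ 0.36983181, -0.13670064,  0.21877197]), 'torque': array([0.05463665, 0.05022865, 0.01725505]), 'finger_force': 0.0, 'width': 0.9999053278340806} 0.0187
side {'fx': 510.02461688305755, 'fy': 510.02461688305755, 'cx': 284.28435644676205, 'cy': 212.16397131232418, 'dist_coeffs': array([-0.09818569,  0.        ,  0.        ,  0.        ,  0.        ]), 'R': array([[-0.84994639, -0.52673434, -0.0119191 ],
       [-0.32215743,  0.53747268, -0.77931874],
       [ 0.41690013, -0.65853933, -0.62651435]]), 't': array([0.49384528, 0.29813988, 0.59293008])}
top {'fx': 411.0625088688954, 'fy': 411.0625088688954, 'cx': 281.2112534900742, 'cy': 212.55074511989554, 'dist_coeffs': array([-0.10054517,  0.        ,  0.        ,  0.        ,  0.        ]), 'R': array([[ 8.03162996e-04, -9.99920498e-01, -1.25837970e-02],
       [-9.89026490e-01,  1.06479553e-03, -1.47734452e-01],
       [ 1.47736106e-01,  1.25643634e-02, -9.88947006e-01]]), 't': array([-0.00726807,  0.60740746,  0.81641095])}
```

View pics/side0.png

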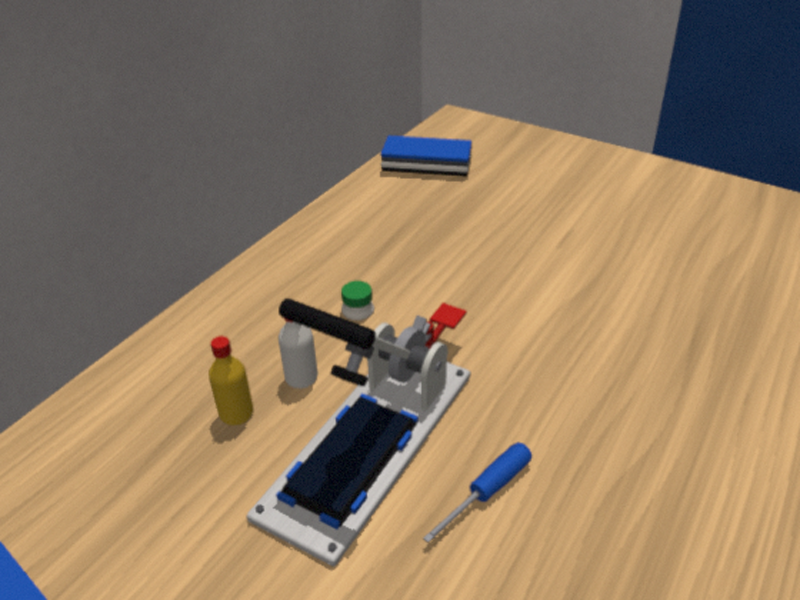

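View pics/top0.png

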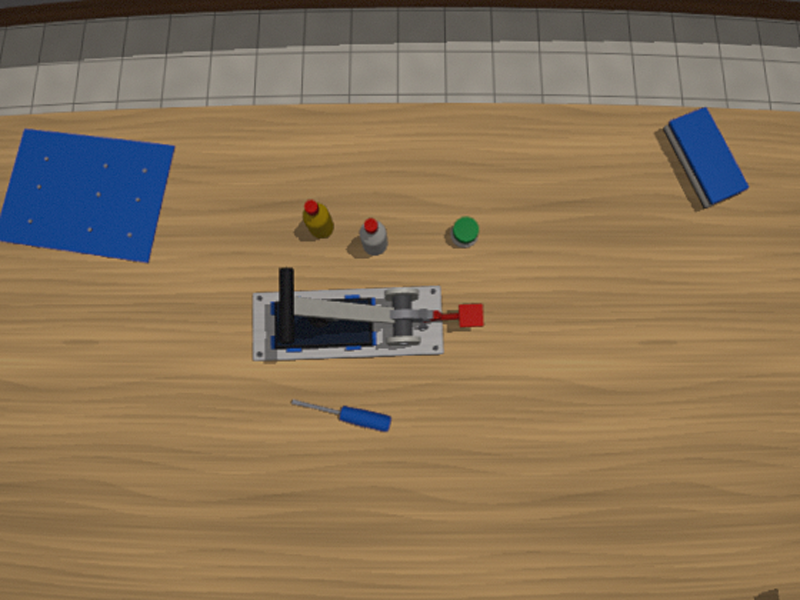

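The side view shows the press with its tab at about (449,315), bar ends at (288,308) and (367,338), and plate corners at (250,517), (335,553) and (470,370). The top view shows plate corners at (253,293), (440,287), (442,353) and (254,360), with the tab at (471,315). The yellow bottle and the jar are on the far side of the press, and the screwdriver is on the near side.

```bash
cat > h.py <<'E'
import json,cv2,numpy as np
C={n:json.load(open(n+".json")) for n in("side","top")}
def proj(n,P):
    c=C[n];K=np.array([[c["fx"],0,c["cx"]],[0,c["fy"],c["cy"]],[0,0,1.]])
    R=np.array(c["R"])
    return cv2.projectPoints(np.array(P,float).reshape(-1,3),cv2.Rodrigues(R)[0],np.array(c["t"]),K,np.array(c["dist_coeffs"]))[0][:,0]*(800/560)
def ray(n,px,z):
    c=C[n];K=np.array([[c["fx"],0,c["cx"]],[0,c["fy"],c["cy"]],[0,0,1.]]);R=np.array(c["R"])
    u=cv2.undistortPoints(np.array([[px]],float)*560/800,K,np.array(c["dist_coeffs"]))[0,0]
    d=R.T@np.array([*u,1]);o=-R.T@np.array(c["t"]);return o+d*(z-o[2])/d[2]
def press(p,P):
    c,s=np.cos(p[2]),np.sin(p[2]);P=np.array(P,float)
    return np.c_[p[0]+c*P[:,0]-s*P[:,1],p[1]+s*P[:,0]+c*P[:,1],P[:,2]]
E
python3 - <<'E'
from h import *
from scipy.optimize import least_squares
a,b,h=.23,-.06,.0525
def pts(p):
    t=.95-p[3];bx,bz=.2*np.cos(t),.062+.2*np.sin(t)
    B=[[bx,-.045,bz],[bx,.045,bz]]
    pl=[[a,-h,.012],[b,-h,.012],[b,h,.012],[a,h,.012]]
    f=p[4];v=np.array([-.07,.03]);v=[v[0]*np.cos(f)-v[1]*np.sin(f),v[0]*np.sin(f)+v[1]*np.cos(f)]
    T=[-.03+v[0],0,.018+v[1]]
    return proj("top",press(p,pl+[T]+B)),proj("side",press(p,[pl[0],pl[3],pl[2],T]+B))
mt=np.array([[253,293],[440,287],[442,353],[254,360],[471,315],[286,270],[287,340]])
ms=np.array([[250,517],[335,553],[470,370],[449,315],[288,309],[365,338]])
def res(p):
    t,s=pts(p);return np.r_[(t-mt).ravel(),(s-ms).ravel()]
r=least_squares(res,[.6,0,1.57,.1,.02],loss="soft_l1")
print(r.x);print(res(r.x).reshape(-1,2).round(1))
p=r.x;t=.95-p[3]
print("tab,bar",press(p,[[-.1,0,.048],[.2*np.cos(t),0,.062+.2*np.sin(t)],[.2,0,.062],[0,0,.062]]).round(3))
for n,px,z in(("jar top",(466,229),.035),("bottle cap",(312,207),.11),("white cap",(371,226),.11)):print(n,ray("top",px,z).round(3))
print("sd",ray("top",(292,402),.01),ray("top",(390,423),.015))
E
```

```text
[ 0.58570915 -0.00887226  1.61415471  0.13150508  0.05393296]
[[-0.4  0.6]
 [ 0.7 -1.8]
 [ 2.3  0.9]
 [-0.9  1.8]
 [ 1.   0.3]
 [ 0.4 -0.4]
 [ 0.4  4.1]
 [-5.8 -2.1]
 [-1.   9.1]
 [ 0.5 -0.6]
 [-1.8 -0.1]
 [-4.8 -0.9]
 [ 5.6  2.9]]
tab,bar [[ 0.59  -0.109  0.048]
 [ 0.58   0.128  0.208]
 [ 0.577  0.191  0.062]
 [ 0.586 -0.009  0.062]]
jar top [ 0.723 -0.105  0.035]
bottle cap [0.735 0.118 0.11 ]
white cap [0.707 0.035 0.11 ]
sd [0.463352  0.1579174 0.01     ] [0.43325153 0.01025861 0.015     ]
```

```bash
python3 -m pendant '[[[0,0,0,-0.1733],[0,0,0,-0.1733],[0,0,0,-0.1733],[0,0,0,-0.1733],[0,0,0,-0.1733],[0,0,0,-0.1733],[0,0,0,-0.1733],[0,0,0,-0.1733],[0,0,0,0],[0,0,0,0]]]' 1
python3 -m pendant '[[[0.024,0.024,0,0],[0.024,0.024,0,0],[0.024,0.024,0,0],[0.024,0.024,0,0],[0.024,0.024,0,0],[0.024,0.024,0,0],[0.024,0.024,0,0],[0.024,0.024,0,0],[0.024,0.024,0,0],[0.024,0.024,0,0]]]'
python3 -m pendant '[[[0.024,0.023,0,0],[0.024,0.023,0,0],[0.024,0.023,0,0],[0.024,0.023,0,0],[0.024,0.023,0,0],[0.024,0.023,0,0],[0.024,0.023,0,0],[0.024,0.023,0,0],[0.024,0.023,0,0],[0,0,0,0]]]'
```

```text
time: 1.35
position: [0.141, -0.6087, 0.215]
orientation: [-0.0, 0.693, 0.721, 0.0]
wrist_force: [-0.7, -0.4, 0.2]
width: 0.002
finger_force: 0.0
time: 2.6
position: [0.3713, -0.3579, 0.2154]
orientation: [0.0, 0.692, 0.721, -0.0]
wrist_force: [-0.2, -1.0, -0.7]
width: 0.006
finger_force: 0.0
time: 3.85
position: [0.5697, -0.1304, 0.2155]
orientation: [0.0, 0.691, 0.723, 0.001]
wrist_force: [-0.1, -0.2, 0.3]
width: 0.005
finger_force: 0.0
```

```bash
python3 -m pendant '[[[0.008,0.010,0,0],[0.009,0.010,0,0],[0,0,0.02,0],[0,0,0.025,0],[0,0,0.025,0],[0,0,0.025,0],[0,0,0.025,0],[0,0,0.02,0],[0,0,0,0],[0,0,0,0]]]'
python3 - <<'E'
from h import *
from cell import eyes
a=eyes.get_image("top")["frame"][150:280,150:400];b=eyes.get_image("side")["frame"][130:290,150:400]
f=np.vstack([cv2.resize(x,None,fx=2,fy=2,interpolation=cv2.INTER_CUBIC) for x in(a,b)])
cv2.imwrite("pics/c1.png",f[:,:,::-1])
E
```

```text
time: 5.1
position: [0.588, -0.116, 0.0759]
orientation: [0.0, 0.692, 0.722, 0.0]
wrist_force: [0.2, 0.7, -0.1]
width: 0.006
finger_force: 0.0
```

View pics/c1.png

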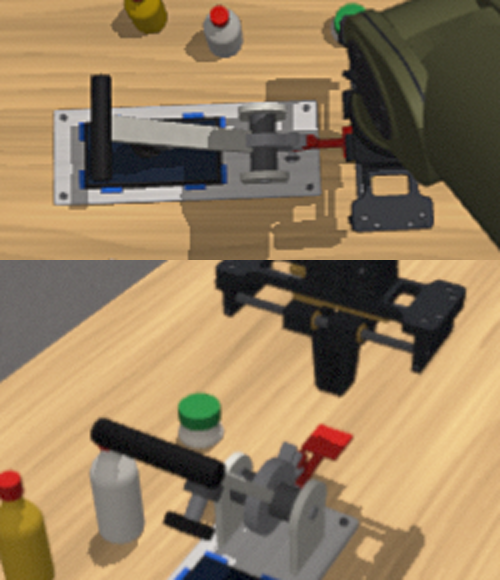

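The tips are over the tab: in the crop the fingertip is at (335,390) and the tab at (328,437), and the body is clear of the cheeks and jar. I'll press down slowly.

```bash
python3 -c "
from h import *
print(proj('side',[[.588,-.116,.048],[.588,-.116,.0759]])*.7, 'tab px',314,218.5)"
python3 -m pendant '[[[0,0,0.006,0],[0,0,0.006,0],[0,0,0.006,0],[0,0,0.006,0],[0,0,0.006,0],[0,0,0.004,0],[0,0,0.004,0],[0,0,0.002,0],[0,0,0,0],[0,0,0,0]]]'
```

```text
[[315.76343613 217.32758863]
 [316.2018958  204.64477805]] tab px 314 218.5
time: 6.45
position: [0.5873, -0.1161, 0.0354]
orientation: [0.0, 0.692, 0.722, 0.0]
wrist_force: [-0.3, 0.8, -0.2]
width: 0.005
finger_force: 0.0
```

```bash
python3 -m pendant '[[[0,0,0.002,0],[0,0,0.002,0],[0,0,0.002,0],[0,0,0.002,0],[0,0,0.002,0],[0,0,0.002,0],[0,0,0.001,0],[0,0,0.001,0],[0,0,0,0],[0,0,0,0]]]'
python3 - <<'E'
from h import *
from cell import eyes
b=eyes.get_image("side")["frame"][150:270,230:380]
cv2.imwrite("pics/c2.png",cv2.resize(b,None,fx=4,fy=4,interpolation=cv2.INTER_CUBIC)[:,:,::-1])
E
```

```text
time: 7.7
position: [0.5874, -0.1162, 0.0213]
orientation: [0.0, 0.692, 0.722, 0.0]
wrist_force: [-0.4, -1.6, 3.9]
width: 0.003
finger_force: 1.7
```

View pics/c2.png

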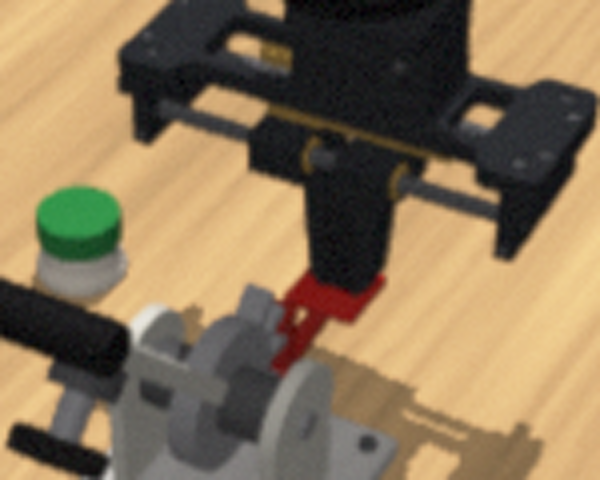

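The finger sits on the tab, now at about (335,295), and has pushed it well down. I'll press a little further to reach the stop, then lift.

```bash
python3 -m pendant '[[[0,0,0.001,0],[0,0,0.001,0],[0,0,0.001,0],[0,0,0.001,0],[0,0,0,0],[0,0,0,0],[0,0,0,0],[0,0,0,0],[0,0,0,0],[0,0,0,0]]]'
```

```text
time: 9.0
position: [0.5873, -0.1158, 0.0172]
orientation: [-0.0, 0.692, 0.722, 0.0]
wrist_force: [0.5, -3.0, 2.9]
width: 0.003
finger_force: 1.3
```

```bash
python3 -m pendant '[[[0,0,0.001,0],[0,0,0.001,0],[0,0,0.001,0],[0,0,0.001,0],[0,0,0,0],[0,0,0,0],[0,0,0,0],[0,0,0,0],[0,0,0,0],[0,0,0,0]]]'
```

```text
time: 10.25
position: [0.5871, -0.116, 0.0132]
orientation: [-0.0, 0.692, 0.722, -0.0]
wrist_force: [-0.1, -3.0, 2.4]
width: 0.007
finger_force: 1.8
```

```bash
python3 - <<'E'
from h import *
from cell import eyes
b=eyes.get_image("side")["frame"][170:260,270:380];a=eyes.get_image("top")["frame"][190:250,270:380]
f=np.vstack([cv2.resize(x,None,fx=4,fy=4,interpolation=cv2.INTER_CUBIC) for x in(b,a)])
cv2.imwrite("pics/c3.png",f[:,:,::-1])
print((proj('side',[[.5871,-.116,.0132],[.5871,-.107,.0132],[.5871,-.107,.025]])*.7-[270,170])*4)
E
```

```text
[[182.71276295 250.52019778]
 [172.79930137 262.02074888]
 [173.44490097 241.79014176]]
```

View pics/c3.png

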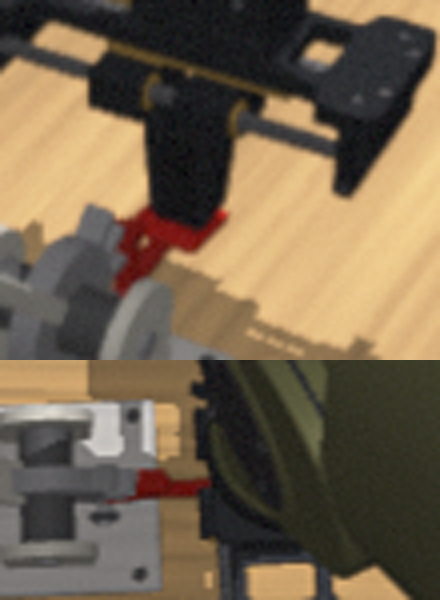

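The real fingertip, at (190,225), sits about 15–18 mm above the projected TCP. That means the pawl is not at its stop yet, so I'll keep pressing.

```bash
python3 -m pendant '[[[0,0,0.001,0],[0,0,0.001,0],[0,0,0.001,0],[0,0,0.001,0],[0,0,0.001,0],[0,0,0,0],[0,0,0,0],[0,0,0,0],[0,0,0,0],[0,0,0,0]]]'
```

```text
time: 11.6
position: [0.5871, -0.1157, 0.0082]
orientation: [-0.0, 0.691, 0.722, 0.0]
wrist_force: [0.3, -2.9, 1.6]
width: 0.003
finger_force: 1.5
```

The force has turned mostly sideways, so the finger may be at the tab's far edge. I'll back off and look.

```bash
python3 -m pendant '[[[-0.003,0,0,0],[-0.005,0,0,0],[-0.002,0,0,0],[0,0,-0.01,0],[0,0,-0.02,0],[0,0,-0.02,0],[0,0,-0.02,0],[-0.03,0,-0.02,0],[-0.03,0,0,0],[0,0,0,0]]]'
python3 - <<'E'
from h import *
from cell import eyes
b=eyes.get_image("side")["frame"][140:260,230:380];a=eyes.get_image("top")["frame"][190:250,250:400]
f=np.vstack([cv2.resize(x,None,fx=3,fy=3,interpolation=cv2.INTER_CUBIC) for x in(b,a)])
cv2.imwrite("pics/c4.png",f[:,:,::-1])
from cell import readout;P=readout.read_state()["position"]
print((proj('side',[P])*.7-[230,140])*3)
for w in(0,.1,.2,.3,.35):
    T=[]
    for dx,dy in((-.018,0),(.018,0),(.018,.017),(-.018,.017),(-.018,-.017),(.018,-.017)):
        v=np.array([-.07+dx,.03]);c,s=np.cos(w),np.sin(w)
        T.append([-.03+v[0]*c-v[1]*s,dy,.018+v[0]*s+v[1]*c])
    print(w,((proj('side',press([.5857,-.0089,1.614],T))*.7-[230,140])*3).round().astype(int).tolist())
E
```

```text
time: 12.85
position: [0.5902, -0.1897, 0.0997]
orientation: [0.001, 0.693, 0.721, -0.0]
wrist_force: [-0.5, 0.2, -0.0]
width: 0.005
finger_force: 0.0
[[313.06889791  99.3970622 ]]
0 [[262, 220], [234, 255], [261, 265], [288, 229], [236, 212], [207, 246]]
0.1 [[264, 230], [236, 260], [263, 269], [290, 239], [238, 221], [210, 251]]
0.2 [[264, 240], [237, 265], [264, 274], [290, 249], [239, 231], [211, 256]]
0.3 [[264, 251], [239, 271], [265, 280], [290, 260], [239, 243], [212, 262]]
0.35 [[264, 257], [239, 274], [265, 284], [290, 266], [239, 249], [213, 265]]
```

View pics/c4.png

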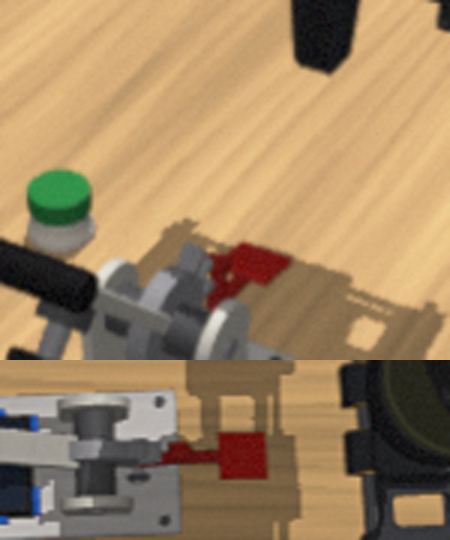

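The tab is still down after I let go: its corners at (239,243), (291,262) and (265,281) match a pawl angle of about 0.30, so the pawl is free. The fingertip is about 17 mm above the reported TCP. Next is the bar.

```bash
python3 -m pendant '[[[0,0,-0.057,0],[0,0,-0.057,0],[0,0,-0.057,0],[0,0,0,0],[0.053,0,0,0],[0.053,0,0,0],[0.053,0,0,0],[0.053,0,0,0],[0.053,0,0,0],[0.053,0,0,0]]]'
python3 -m pendant '[[[0,0,0,0],[0,0,0.01,0],[0,0,0.02,0],[0,0,0.01,0],[0,0,0.005,0],[0,0,0,0],[0,0,0,0],[0,0,0,0],[0,0,0,0],[0,0,0,0]]]'
python3 - <<'E'
from h import *
from cell import eyes
b=eyes.get_image("side")["frame"][130:280,170:340]
cv2.imwrite("pics/c5.png",cv2.resize(b,None,fx=3,fy=3,interpolation=cv2.INTER_CUBIC)[:,:,::-1])
E
```

```text
time: 14.2
position: [0.5747, 0.1346, 0.2682]
orientation: [-0.001, 0.691, 0.723, -0.001]
wrist_force: [1.5, 0.5, -0.0]
width: 0.008
finger_force: 0.0
time: 15.45
position: [0.5765, 0.1318, 0.2243]
orientation: [0.0, 0.692, 0.722, 0.0]
wrist_force: [-0.7, 0.2, -0.0]
width: 0.006
finger_force: 0.0
```

View pics/c5.png

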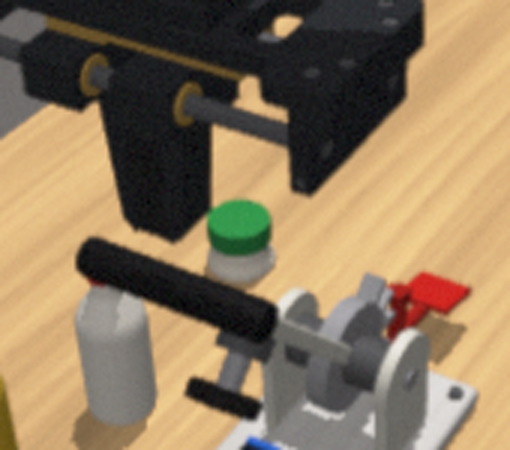

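The finger is centred about 24 mm above the bar, with the tip at (175,240) and the bar at (175,285). I'll follow the arc down.

```bash
python3 -m pendant '[[[0,0,0.008,0],[0,0,0.008,0],[0,0,0.008,0],[0.004,0,0.0055,0],[0.004,0,0.0055,0],[0.004,0,0.0055,0],[0.004,0,0.0055,0],[0.004,0,0.0055,0],[0.004,0,0.0055,0],[0,0,0,0]]]'
python3 -c "
from cell import readout;s=readout.read_state();print(s['position'],s['wrist_force'])"
```

```text
time: 16.75
position: [0.5754, 0.1585, 0.1676]
orientation: [-0.001, 0.691, 0.723, 0.002]
wrist_force: [-0.4, 1.9, 2.9]
width: 0.007
finger_force: 1.3
[0.57541436 0.15854182 0.16755027] [-0.37248039  1.93049342  2.86201283]
```

```bash
python3 -m pendant '[[[0.004,0,0.006,0],[0.004,0,0.007,0],[0.004,0,0.008,0],[0.003,0,0.008,0],[0.003,0,0.008,0],[0.003,0,0.008,0],[0.003,0,0.009,0],[0.002,0,0.009,0],[0.002,0,0.01,0],[0,0,0,0]]]'
python3 -m pendant '[[[0.001,0,0.005,0],[0.001,0,0.005,0],[0.001,0,0.005,0],[0.001,0,0.005,0],[0,0,0.005,0],[0,0,0.005,0],[0,0,0.004,0],[0,0,0.003,0],[0,0,0,0],[0,0,0,0]]]'
```

```text
time: 18.0
position: [0.5732, 0.1818, 0.0927]
orientation: [0.0, 0.692, 0.722, -0.002]
wrist_force: [0.8, -1.1, -0.2]
width: 0.005
finger_force: 0.0
time: 19.25
position: [0.5742, 0.187, 0.057]
orientation: [0.0, 0.692, 0.722, -0.0]
wrist_force: [-0.0, -0.4, -0.2]
width: 0.007
finger_force: 0.2
```

```bash
python3 -m pendant '[[[0,0,0.002,0],[0,0,0.002,0],[0,0,0.002,0],[0,0,0.002,0],[0,0,0,0],[0,0,0,0],[0,0,0,0],[0,0,0,0],[0,0,0,0],[0,0,0,0]]]'
python3 - <<'E'
from h import *
from cell import eyes
b=eyes.get_image("side")["frame"][180:400,150:350]
cv2.imwrite("pics/c6.png",cv2.resize(b,None,fx=2.7,fy=2.7,interpolation=cv2.INTER_CUBIC)[:,:,::-1])
E
```

```text
time: 20.5
position: [0.5742, 0.1876, 0.0494]
orientation: [0.0, 0.692, 0.722, 0.0]
wrist_force: [-0.9, 0.1, 5.1]
width: 0.004
finger_force: 2.6
```

View pics/c6.png

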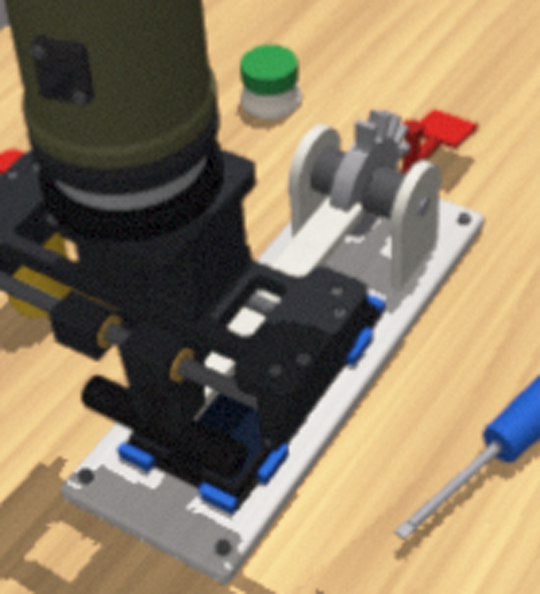

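The arm is nearly level and the finger is on the bar at about (170,420). I'll push in small steps until I feel the lower stop.

```bash
python3 -m pendant '[[[0,0,0.001,0],[0,0,0,0],[0,0,0.001,0],[0,0,0,0],[0,0,0.001,0],[0,0,0,0],[0,0,0.001,0],[0,0,0,0],[0,0,0,0],[0,0,0,0]]]'
```

```text
time: 21.8
position: [0.5743, 0.1877, 0.0476]
orientation: [0.001, 0.692, 0.722, 0.0]
wrist_force: [-5.3, -2.3, 21.8]
width: 0.004
finger_force: 10.9
```

```bash
python3 -m pendant '[[[0,0,0.001,0],[0,0,0,0],[0,0,0,0],[0,0,0,0],[0,0,0,0],[0,0,0,0],[0,0,0,0],[0,0,0,0],[0,0,0,0],[0,0,0,0]]]'
python3 -m pendant '[[[0,0,-0.01,0],[0,0,-0.02,0],[0,0,-0.03,0],[0,0,-0.05,0],[0,0,-0.05,0],[0,0,-0.05,0],[-0.03,-0.05,0,0],[-0.03,-0.05,0,0],[-0.03,-0.05,0,0],[0,0,0,0]]]'
python3 - <<'E'
from h import *
from cell import eyes
b=eyes.get_image("side")["frame"][180:400,150:370]
cv2.imwrite("pics/c7.png",cv2.resize(b,None,fx=2.7,fy=2.7,interpolation=cv2.INTER_CUBIC)[:,:,::-1])
for w in(.85,.9,.95):
    t=.95-w;x,z=.2*np.cos(t),.062+.2*np.sin(t)
    print(w,((proj('side',press([.5857,-.0089,1.614],[[x,-.045,z],[x,.045,z]]))*.7-[150,180])*2.7).round().tolist())
E
```

```text
time: 23.05
position: [0.5743, 0.1877, 0.0475]
orientation: [0.001, 0.692, 0.722, 0.0]
wrist_force: [-5.6, -3.5, 28.5]
width: 0.008
finger_force: 14.2
time: 24.3
position: [0.4227, 0.0869, 0.2532]
orientation: [-0.0, 0.692, 0.722, -0.004]
wrist_force: [1.1, 1.0, 0.5]
width: 0.005
finger_force: 0.0
0.85 [[85.0, 364.0], [238.0, 437.0]]
0.9 [[87.0, 378.0], [238.0, 451.0]]
0.95 [[90.0, 391.0], [240.0, 464.0]]
```

View pics/c7.png

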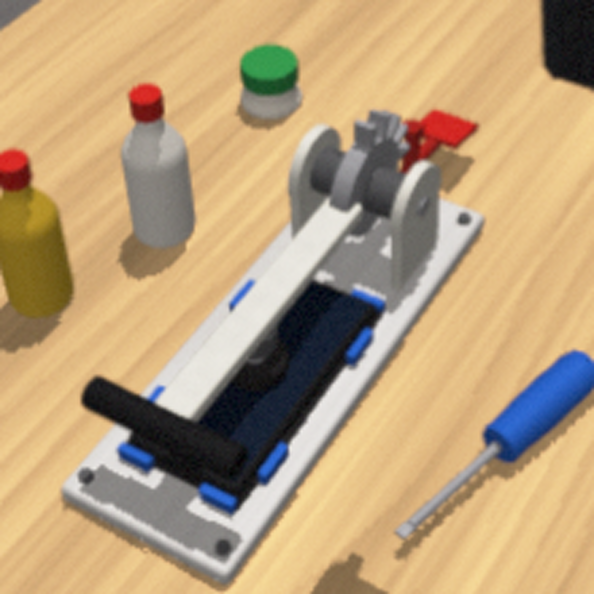

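The bar ends, at (94,392) and (238,460), match 0.95 rad, and position held at the stop while the force rose to 28 N. The tab is still down, everything around the press stands untouched, and the robot is clear.

```bash
python3 -c "
from cell import ticket;print(ticket.finish_job())"
```

```text
the job is handed in; nothing more can be done
None
```

The press is closed on the phone and handed in at about 24 s: the arm is on its lower stop (about 0.95 rad), the pawl is left pressed at about 0.30 rad (free, just short of its 0.35 stop), and in the last picture the phone, bottle, jar and screwdriver look undisturbed, with the robot touching nothing.

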